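# Charge the bead mill and lock its clamp knob

## Task

Charge the bead mill for a run: from the ball tray put one of the two large steel balls into each of the mill's two cups and leave the two small balls in the tray. Then turn the black clamp knob on the sloping front clockwise until it clicks past its detent, so that the steel lock bolt behind it is thrown fully across into its keeper and stays there when you let go. Leave everything else on the bench where it is.

Things in the scene. Friction and masses are not known exactly. Their poses are not given: they have to be found in the camera images.
- mill: fixed bench bead mill, 260 wide (y). Origin 40 above the bench, x points to its rear, z up. Its deck, 100 above the origin from x -14 to 130, carries two cups and a bolt. In front the panel slopes down towards the robot, face tilted 25 degrees from level: outward normal (-0.423, 0, 0.906), middle at (-80, 0, 57), 146 long down the slope
- cup_left (a point): centre of the mouth of the left (+y) open steel cup on the deck: inner diameter 38, outer 48, rim 30 above the deck, inside 26 deep; fixed to the mill
- cup_right (a point): centre of the mouth of the right (-y) cup, same as the left
- knob_grip (a point): centre of the top of the black clamp knob's grip bar, 34 out from the panel's middle. Bar 44 long (this x), 14 wide (y), 24 tall, on a 42 mm disc whose top is 10 off the panel. z is the knob's axis, square to the panel, outwards. Turns clockwise seen from outside (negative about z); start angle varies
- knob: the same knob, origin on the panel face. At first it turns freely (0.05 N m) for 0.9 to 1.4 rad, an amount that differs each time and shows nowhere, and stays where it is let go. Then the detent spring resists, up to about 0.4 N m over 0.9 rad more (let go there, it springs back), and gives way with a click that throws the bolt; the knob may stay where it is. No need to turn on
- bolt_tip (a point): centre of the free end of the lock bolt, a steel rod 12 in diameter along the mill's y on the deck just behind the knob, axis 12 above the deck. Unlocked, its end is at (20, -4) in the mill's frame, just inside its grey guide block; the knob drives it left (+y), by 16 up to the click, where it jumps on to 31 and stays, its end between the two cheeks of the steel keeper
- tray: fixed aluminium ball tray, 120 x 120 x 14, four 12 mm square through holes at (+-30, +-30); origin at centre of underside
- big1_center (a point): centre of a 24 mm, 57 g (large) steel ball (all four lie loose, each in its own hole of the tray; which hole varies); a large ball's centre rests 10 above the tray's top
- big2_center (a point): centre of a 24 mm, 57 g (large) steel ball (all four lie loose, each in its own hole of the tray; which hole varies)
- small1_center (a point): centre of a 14 mm (small) steel ball (all four lie loose, each in its own hole of the tray; which hole varies)
- small2_center (a point): centre of a 14 mm (small) steel ball (all four lie loose, each in its own hole of the tray; which hole varies)
- sanitizer: clear sanitizer bottle, diameter 64, 170 tall, loose bystander; origin at centre of underside
- jar: glass jar, diameter 52, 60 tall, loose bystander; origin at centre of underside
- can: metal reagent can, diameter 66, 100 tall, loose bystander; origin at centre of underside
- slidebox: blue slide box 90 x 55 x 30, loose bystander; origin at centre of underside
- vial: amber vial, diameter 30, 55 tall, loose bystander; origin at centre of underside
- timer: white bench timer 60 x 75 x 22, loose bystander; origin at centre of underside

How it is judged (in metres and radians):
On the way, in this order (a step that is already met when the one before it is completed fails the run):
1. one large ball lies in each cup ((((horizontal distance between big1_center and cup_left below 0.014 m and z of big1_center in the frame of cup_left between -0.03 and -0.008 m) and (horizontal distance between big2_center and cup_right below 0.014 m and z of big2_center in the frame of cup_right between -0.03 and -0.008 m)) or ((horizontal distance between big2_center and cup_left below 0.014 m and z of big2_center in the frame of cup_left between -0.03 and -0.008 m) and (horizontal distance between big1_center and cup_right below 0.014 m and z of big1_center in the frame of cup_right between -0.03 and -0.008 m)))), for 0.3 s.
2. then the knob has clicked past its detent and the bolt is thrown (y of bolt_tip in the frame of mill above 0.02 m), for 0.3 s.
At the end, for the whole second after the job is handed in: One large ball lies in each cup (centre within 14 mm of the cup's axis and 8 to 30 mm below its rim), the bolt has moved at least 24 mm to the left of its unlocked place (31 when thrown) because the knob has clicked past its detent, and each small ball is within 20 mm of where it was ((((horizontal distance between big1_center and cup_left below 0.014 m and z of big1_center in the frame of cup_left between -0.03 and -0.008 m) and (horizontal distance between big2_center and cup_right below 0.014 m and z of big2_center in the frame of cup_right between -0.03 and -0.008 m)) or ((horizontal distance between big2_center and cup_left below 0.014 m and z of big2_center in the frame of cup_left between -0.03 and -0.008 m) and (horizontal distance between big1_center and cup_right below 0.014 m and z of big1_center in the frame of cup_right between -0.03 and -0.008 m))) and y of bolt_tip in the frame of mill above 0.02 m and distance of each of small1_center, small2_center from where it was at the start of the episode below 0.02 m); the robot touches nothing.
It fails at once if a small ball is taken from the tray (distance of any of small1_center, small2_center from where it was at the start of the episode above 0.03 m).
It fails at once if a bystander is displaced by more than 30 mm (distance of any of sanitizer, jar, can, slidebox, vial, timer from where it was at the start of the episode above 0.03 m).
It also fails if it takes over 72 s, if anything falls off the work surface, if the arm or the gripper's body presses on something with over 40 N, if the wrist force passes 120 N, or if a joint passes its speed limit or range.

## Robot

A 7-joint arm with a two-finger parallel gripper is mounted at the origin on the work surface. World frame = base frame: x ahead of the robot, y to its left, z up, the work surface at z = 0. Lengths are in m, angles in degrees, forces in N, time in s.
With the tool pointing down it reaches from about 0.35 to 0.775 m from the base axis. Payload 3.1 kg.
Tool frame: the origin (TCP) lies between the finger pads; the fingertips stand 17 mm ahead of it and the grasp point (between the pads) lies 2 mm behind it; z points along the fingers, y is the line along which they close (so a half turn about z gives the same grasp; the last joint's range is limited). The gripper opens to 85 mm and grips with 20 to 120 N. Pads are 22 mm wide; open, the fingers measure 114 mm over their backs; the gripper's body (76 mm by 85 mm) begins 54 mm behind the grasp point. The pads swing forward as they close: fully open they stand 13 mm farther back than shut.
Start: joints at [-68.222, 17.813, 0.802, 86.603, -0.252, 75.585, -1.558], TCP at [0.225, 0.502, 0.218] pointing down, gripper open.
Joint ranges: [-154.91, 154.91], [-16.99, 109.72], [-72.82, 74.43], [7.12, 147.25], [-82.49, 262.49], [11.32, 116.49], [-174.64, 174.64]. Speed limits (degrees/s): [159.86, 159.86, 180, 180, 180, 180, 180].

## Interface

Orientations are given as a 3x3 rotation matrix whose columns are the frame's x, y, z axes.
In Python, from plant import r, imaging, workorder gives the robot as it stands. The module is installed in compiled form; this text tells all that it offers.
- The arm moves only by the tool step_arm, never from a script. Its argument "deltas" is one flat list of numbers, 6 for each row, row after row: the shift along the tool's x, y, z in m, then the turn, a rotation vector about the tool's x, y, z in rad. In form: [dx, dy, dz, wx, wy, wz, dx, dy, dz, wx, wy, wz, ...]. A call has 1 to 10 rows; each row shifts and turns the commanded pose from where the row before left it, along the tool's axes as they then stand; what a row does not reach is not made up. A row lasts 1/8 s, in which the tool goes at most 62.5 mm and 10.7 degrees, less where a joint would pass 70% of its speed; a pose out of reach is approached as far as the arm can. A call with a gripper value outside its range is refused whole. "fingers" is the finger opening in m, from 0 to 0.0854, set as the call begins (left out, the last holds). The fingers move at their own pace and stop on an object; "newtons" is the grip in N (left out, the last holds). Time passes only in rows, so rows that do not move let the fingers close. It gives the time, the measured TCP pose, the force, the opening and the grip force at its end, in the units of the state.
- r.observe(): the state, without advancing time (a new reading comes with each control period).
- imaging.capture(name): name is "scene" or "top"; returns (picture, depth): 384x512x3 uint8, blue, green, red; 384x512 float32, m along the optical axis (not along the pixel's ray), 0 where there is no reading.
- imaging.camera_model(name): a dict with "K" (3x3 intrinsics, pixels), "origin" and "attitude" of the camera in the world. Camera axes: x right, y down, z forward; pixel columns grow to the right and rows downward; lengths in m; the calibration is good to about 2 mm. A picture is of the moment at which its call begins. camera_model takes no time and is no camera call.
- workorder.finish_job(): hands the job in; it is judged then, once.
The state is a dict: "time": time; "joints": joint angles; "dq": joint speeds; "joint_torque": joint torques, N m; "tool_pos": TCP position; "tcp_rot": TCP orientation; "ft_force": force on the tool from outside, world axes, zero at the start; "moment": the same for the moment, N m; "width": finger opening in m; "grip_force": force on a finger pad.
Only numpy, scipy, OpenCV 4.12 (cv2) and the standard library are available. Lean on these libraries where they do the work, as an engineer would, in place of code of your own. Each camera call takes 0.05 s, during which the arm holds its last target. There are 200 camera calls.

## Working session

There is one attempt and no reset: what is moved stays moved. The work goes in short steps, Python scripts to look and compute and a tool call to move; the robot and the scene stay as the last step left them, time stands still between calls to the robot, and variables do not carry over. Pictures are saved under pics/ and viewed, at most 10 in all, crops included, and the job is handed in when it is done.

Besides the shell and the picture viewer there is one more tool, called after ">>>" as name(argument=value, ...) on one line, values as JSON. step_arm: Moves the arm, as the interface text tells. Its arguments: {"type":"object","properties":{"deltas":{"type":"array","items":{"type":"number"}},"fingers":{"type":"number"},"newtons":{"type":"number"}},"required":["deltas"]}

```bash
mkdir -p pics
cat > h.py <<'E'
import numpy as np, cv2
from plant import r, imaging, workorder
def world(name,depth):
    m=imaging.camera_model(name);K=np.array(m["K"]);R=np.array(m["attitude"]);o=np.array(m["origin"])
    v,u=np.indices(depth.shape)
    p=np.stack([(u-K[0,2])/K[0,0]*depth,(v-K[1,2])/K[1,1]*depth,depth],-1)
    return p@R.T+o
def ray(name,u,v,z):
    m=imaging.camera_model(name);K=np.array(m["K"]);R=np.array(m["attitude"]);o=np.array(m["origin"])
    d=R@np.array([(u-K[0,2])/K[0,0],(v-K[1,2])/K[1,1],1]);return o+d*(z-o[2])/d[2]
E
python3 - <<'E'
from h import *
np.set_printoptions(precision=4,suppress=True)
for n in("top","scene"):
    b,d=imaging.capture(n);np.savez(f"{n}0.npz",b=b,d=d);cv2.imwrite(f"pics/{n}0.png",cv2.resize(b,(800,600),interpolation=cv2.INTER_CUBIC))
    m=imaging.camera_model(n);print(n,m)
s=r.observe();print(s["tool_pos"],s["tcp_rot"],s["width"],s["time"])
E
```

```text
top {'K': array([[376.1014,   0.    , 252.9398],
       [  0.    , 376.1014, 190.5208],
       [  0.    ,   0.    ,   1.    ]]), 'origin': array([ 0.3681, -0.0022,  1.1067]), 'attitude': array([[ 0.0167, -0.9846,  0.1742],
       [-0.9995, -0.021 , -0.0226],
       [ 0.0259, -0.1737, -0.9845]])}
scene {'K': array([[451.7946,   0.    , 255.1611],
       [  0.    , 451.7946, 190.9875],
       [  0.    ,   0.    ,   1.    ]]), 'origin': array([ 1.2955, -0.508 ,  0.8412]), 'attitude': array([[ 0.5399,  0.5084, -0.6708],
       [ 0.8417, -0.3367,  0.4222],
       [-0.0112, -0.7925, -0.6097]])}
[0.2249 0.5012 0.2172] [[-0.9124  0.4093 -0.0008]
 [ 0.4093  0.9124 -0.002 ]
 [-0.0001 -0.0022 -1.    ]] 0.08534015112246637 0.1
```

View pics/top0.png

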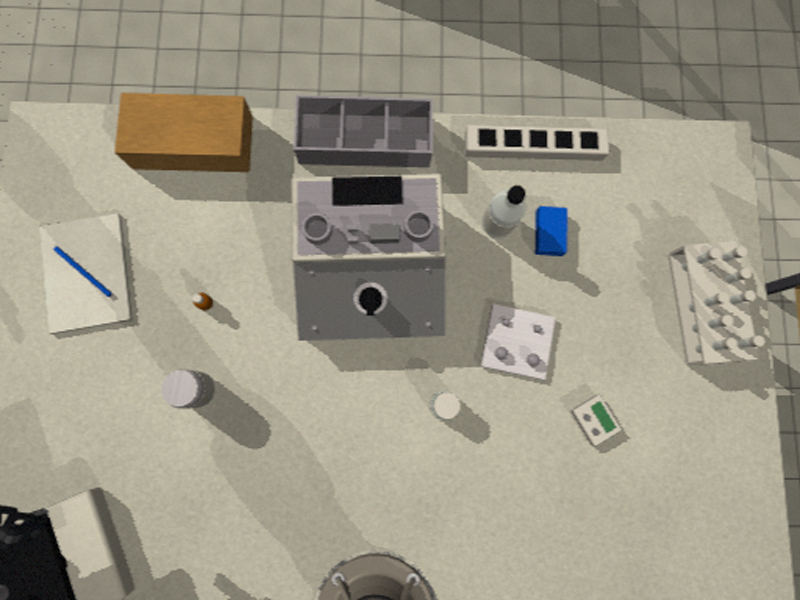

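View pics/scene0.png

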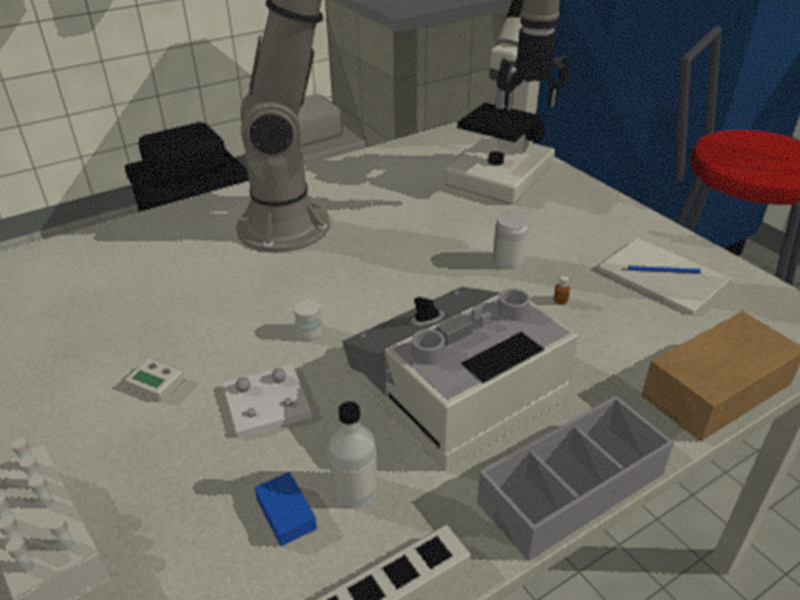

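The top view shows the mill, with its cups at about (316,227) and (419,225) and the knob at (370,299), all in 800-wide pixels. The tray is at (518,342), with the large balls at (502,353) and (533,360) and the small ones at (506,322) and (538,328). The scene view agrees.

Run:
```python
from h import *
from scipy.optimize import least_squares
np.set_printoptions(precision=4,suppress=True)
D={}
for n in("top","scene"):
    f=np.load(n+"0.npz");D[n]=(f["b"],f["d"],world(n,f["d"]))
def reg(n,lo,hi):
    P=D[n][2][D[n][1]>0];return P[((P>lo)&(P<hi)).all(1)]
for n in D:
    b,d,P=D[n]
    Q=P[d>0]
    print(n)
P=D["top"][2]
for (u,v) in [(502,353),(533,360),(506,322),(538,328),(518,342),(316,227),(419,225),(370,299),(447,406),(370,190),(360,240)]:
    u/=1.5625;v/=1.5625;print((u,v),P[int(v),int(u)])
# ball fits: points above tray
for n in D:
    for i,(u,v,rad) in enumerate([(502,353,.012),(533,360,.012),(506,322,.007),(538,328,.007)]):
        zc=.024 if rad>.01 else .0176
        c=ray("top",u/1.5625,v/1.5625,zc+.3*rad)
        Q=reg(n,[c[0]-.018,c[1]-.018,.014+.006],[c[0]+.018,c[1]+.018,.05])
        if len(Q)<6: print(n,i,len(Q));continue
        s=least_squares(lambda p:np.linalg.norm(Q-p,axis=1)-rad,[*c[:2],zc],loss='soft_l1',f_scale=.001)
        print(n,i,len(Q),s.x,c)
# cups
for n in D:
    for (u,v) in [(316,227),(419,225)]:
        c=ray("top",u/1.5625,v/1.5625,.165)
        Q=reg(n,[c[0]-.035,c[1]-.035,.163],[c[0]+.035,c[1]+.035,.178])
        s=least_squares(lambda p:np.linalg.norm(Q[:,:2]-p[:2],axis=1)-.0215,c[:2],loss='soft_l1',f_scale=.002)
        print("cup",n,len(Q),s.x,np.median(Q[:,2]),c)
# deck/panel rect
c=ray("top",370/1.5625,225/1.5625,.14)
Q=reg("top",[c[0]-.12,c[1]-.2,.135],[c[0]+.2,c[1]+.2,.145]);print("deck",len(Q),cv2.minAreaRect(Q[:,:2].astype(np.float32)*1000),np.median(Q[:,2]))
c=P[int(299/1.5625),int(370/1.5625)]
Q=reg("top",[c[0]-.06,c[1]-.06,.05],[c[0]+.06,c[1]+.06,.2])
b=D["top"][0]
# knob top: black pixels
g=cv2.cvtColor(b,cv2.COLOR_BGR2GRAY);y0,x0=int(299/1.5625),int(370/1.5625)
np.save("crop.npy",g[y0-20:y0+20,x0-20:x0+20])
t=np.hstack([cv2.resize(D[n][0][y-22:y+22,x-22:x+22],(400,400),interpolation=cv2.INTER_CUBIC) for n,x,y in(("top",x0,y0),("scene",int(425/1.5625),int(308/1.5625)))])
cv2.imwrite("pics/knob.png",t)
```

```text
top
scene
(321.28, 225.92) [ 0.4616 -0.2231  0.0361]
(341.12, 230.4) [ 0.4485 -0.2804  0.0354]
(323.84, 206.08) [ 0.5182 -0.2322  0.0244]
(344.32, 209.92) [ 0.5106 -0.2937  0.0239]
(331.52, 218.88) [ 0.4845 -0.257   0.0153]
(202.24, 145.28) [0.6577 0.1125 0.1448]
(268.16, 144.0) [ 0.6643 -0.0621  0.1463]
(236.8, 191.36) [0.5378 0.0199 0.1349]
(286.08, 259.84) [ 0.3644 -0.1199  0.0626]
(236.8, 121.6) [0.7264 0.0243 0.1456]
(230.4, 153.6) [0.6377 0.038  0.1445]
top 0 57 [ 0.4612 -0.2227  0.0257] [ 0.4597 -0.2256  0.0276]
top 1 57 [ 0.4492 -0.2816  0.0255] [ 0.4479 -0.2828  0.0276]
top 2 18 [ 0.5205 -0.2333  0.0181] [ 0.5186 -0.2356  0.0197]
top 3 18 [ 0.5085 -0.2916  0.0181] [ 0.5085 -0.2957  0.0197]
scene 0 64 [ 0.4596 -0.2218  0.0251] [ 0.4597 -0.2256  0.0276]
scene 1 68 [ 0.4492 -0.2812  0.0259] [ 0.4479 -0.2828  0.0276]
scene 2 17 [ 0.5209 -0.2344  0.019 ] [ 0.5186 -0.2356  0.0197]
scene 3 16 [ 0.5074 -0.2911  0.0187] [ 0.5085 -0.2957  0.0197]
cup top 123 [0.6501 0.1102] 0.17025922202385269 [0.6509 0.1095 0.165 ]
cup top 120 [ 0.6589 -0.0591] 0.17049316624669397 [ 0.6585 -0.0614  0.165 ]
cup scene 147 [0.6528 0.1094] 0.16898109901129021 [0.6509 0.1095 0.165 ]
cup scene 172 [ 0.6614 -0.0601] 0.16918552111997182 [ 0.6585 -0.0614  0.165 ]
deck 3775 ((650.4449462890625, 25.267845153808594), (210.8536376953125, 260.3089904785156), 3.166048288345337) 0.14229056752683888
```

View pics/knob.png

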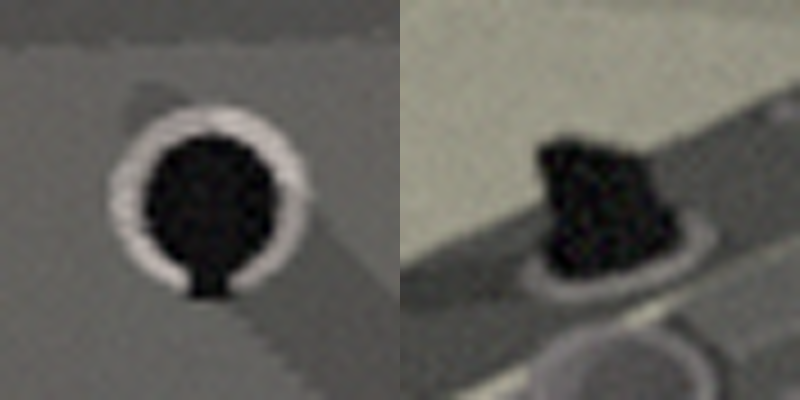

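The crops show the knob's light disc rim with the bar across it. In the top crop the bar end sticks out at about (208,290), so the bar points roughly along mill x.

```bash
cat >> h.py <<'E'
from scipy.spatial.transform import Rotation as Ro
def go(pos,rot=None):
    s=r.observe();R=np.array(s["tcp_rot"]);p=np.array(s["tool_pos"])
    print("t",round(s["time"],2),"j",np.round(s["joints"],1),"p",np.round(p,4),"f",np.round(s["ft_force"],1),"w",round(s["width"],4))
    print(" shift in tool axes now",np.round(R.T@(np.array(pos)-p),4))
    if rot is not None: print(" turn",np.round(Ro.from_matrix(R.T@rot).as_rotvec(),4)," shift after turn",np.round(rot.T@(np.array(pos)-p),4))
def down(a): # tool down, y axis azimuth a deg
    a=np.radians(a);y=np.array([np.cos(a),np.sin(a),0]);z=np.array([0,0,-1.]);return np.stack([np.cross(y,z),y,z],1)
E
python3 - <<'E'
from h import *
np.set_printoptions(precision=4,suppress=True)
th=np.radians(3.0);Rz=np.array([[np.cos(th),-np.sin(th),0],[np.sin(th),np.cos(th),0],[0,0,1]])
f={n:np.load(n+"0.npz") for n in("top","scene")}
W={n:world(n,f[n]["d"]) for n in f}
mid=np.array([.6557,.0251,.0])
for n in W:
    P=W[n][f[n]["d"]>0];Q=(P-mid)@Rz   # mill axes about cup midpoint
    k=(abs(Q[:,1])<.14)&(abs(Q[:,0])<.25)
    dk=Q[k&(abs(Q[:,2]-.141)<.0035)]
    for a in(-.11,-.03,.1):
        e=dk[abs(dk[:,1]-a)<.015][:,0];print(n,"deck x",a,np.percentile(e,[0,1,99,100]))
    print("y ext",np.percentile(dk[:,1],[0,.5,99.5,100]))
    # panel: points in front, fit slope
    pn=Q[k&(Q[:,0]<-.06)&(abs(Q[:,1])>.05)&(abs(Q[:,1])<.11)&(Q[:,2]>.07)&(Q[:,2]<.125)]
    c=np.polyfit(pn[:,0],pn[:,2],1);print("panel slope",np.degrees(np.arctan(c[0])),c)
    nrm=np.array([-np.sin(np.radians(25)),0,np.cos(np.radians(25))])
    b0=np.median(pn@nrm);h=Q@nrm-b0
    ux=np.array([np.cos(np.radians(25)),0,np.sin(np.radians(25))])
    u=Q@ux
    s=Q[k&(h>.022)&(h<.04)&(Q[:,2]<.15)&(abs(Q[:,1])<.04)]
    us=s@ux;vs=s[:,1]
    m=np.c_[us,vs];print(len(m),"h",np.percentile(s@nrm-b0,[50,95]),"u range",np.percentile(us,[0,5,95,100]),"v",np.percentile(vs,[0,5,95,100]))
    print(cv2.minAreaRect((m*1000).astype(np.float32)))
    # mid panel point (h=0) for u center, back in world
    print("b0",b0)
go([.46,-.222,.1],down(79.3))
E
```

```text
top deck x -0.11 [-0.05   -0.0492  0.0984  0.099 ]
top deck x -0.03 [-0.0508 -0.0499  0.0976  0.0981]
top deck x 0.1 [-0.0494 -0.049   0.0975  0.0989]
y ext [-0.1292 -0.1276  0.13    0.1305]
panel slope 24.868811312962574 [0.4635 0.1493]
88 h [0.0339 0.0372] u range [-0.0794 -0.0762 -0.0368 -0.0361] v [-0.0073 -0.0047  0.0068  0.0071]
((-57.64042663574219, -0.06287622451782227), (13.196844100952148, 43.278663635253906), 88.19011688232422)
b0 0.13556481745070628
scene deck x -0.11 [-0.0492 -0.0459  0.0992  0.101 ]
scene deck x -0.03 [-0.0479 -0.0476  0.0998  0.1017]
scene deck x 0.1 [-0.0483 -0.0442  0.1005  0.1012]
y ext [-0.1309 -0.1291  0.128   0.1311]
panel slope 24.96359814701714 [0.4655 0.1491]
75 h [0.0296 0.0345] u range [-0.0784 -0.0746 -0.0354 -0.0341] v [-0.0084 -0.0074  0.0056  0.0078]
((-56.28773498535156, -0.5296030044555664), (44.2916374206543, 16.11184310913086), 0.7900266051292419)
b0 0.13522751979018205
t 0.1 j [-68.2  17.9   0.8  86.7  -0.2  75.6  -1.6] p [0.2249 0.5012 0.2172] f [ 0.2  0.1 -0.4] w 0.0853
 shift in tool axes now [-0.5105 -0.5633  0.1185]
 turn [-0.0022 -0.0001 -0.2349]  shift after turn [-0.3653 -0.6669  0.1172]
```

>>> step_arm(deltas=[-0.02,0,-0.02,0,0,-0.1175,-0.03,-0.02,-0.01,0,0,-0.1175,-0.05,-0.03,0,0,0,0,-0.05,-0.03,0,0,0,0,-0.05,-0.03,0,0,0,0,-0.016,-0.054,0,0,0,0,-0.016,-0.054,0,0,0,0,-0.016,-0.054,0,0,0,0,-0.016,-0.054,0,0,0,0,-0.016,-0.054,0,0,0,0], fingers=0.05, newtons=30)

```text
time: 1.35
tool_pos: [0.4248, 0.0672, 0.2479]
tcp_rot: [[-0.983, 0.186, -0.0], [0.186, 0.983, 0.0], [0.0, 0.0, -1.0]]
ft_force: [1.0, -0.2, -0.1]
width: 0.05
grip_force: 0.0
```

Run:
```python
from h import *
go([.46,-.222,.1],down(79.3))
```

```text
t 1.35 j [-29.1   2.4  18.6 101.1  -0.8  76.6  69. ] p [0.4248 0.0672 0.2479] f [ 1.  -0.2 -0.1] w 0.05
 shift in tool axes now [-0.0882 -0.2777  0.1479]
 turn [ 0.     -0.0002  0.0002]  shift after turn [-0.0882 -0.2777  0.1479]
```

>>> step_arm(deltas=[-0.018,-0.056,0.01,0,0,0,-0.018,-0.056,0.015,0,0,0,-0.018,-0.056,0.015,0,0,0,-0.018,-0.056,0.02,0,0,0,-0.0162,-0.0537,0.02,0,0,0,0,0,0.03,0,0,0,0,0,0.03,0,0,0,0,0,0,0,0,0])

```text
time: 2.35
tool_pos: [0.4578, -0.2189, 0.1057]
tcp_rot: [[-0.983, 0.186, -0.006], [0.186, 0.983, 0.002], [0.007, 0.001, -1.0]]
ft_force: [-0.4, 0.4, 0.7]
width: 0.0502
grip_force: 0.0
```

Run:
```python
from h import *
go([.46,-.222,.034],down(79.3))
```

```text
t 2.35 j [ -2.3  20.6  33.  103.2 -12.6  60.3 114.7] p [ 0.4578 -0.2189  0.1057] f [-0.4  0.4  0.7] w 0.0502
 shift in tool axes now [-0.0032 -0.0027  0.0717]
 turn [ 0.0011 -0.0068 -0.0004]  shift after turn [-0.0027 -0.0026  0.0717]
```

>>> step_arm(deltas=[0,0,0,0,0,0,-0.0015,-0.001,0.02,0,0,0,-0.0015,-0.001,0.02,0,0,0,0,0,0.01,0,0,0,0,0,0,0,0,0])

```text
time: 2.98
tool_pos: [0.4631, -0.2225, 0.0585]
tcp_rot: [[-0.983, 0.185, 0.0], [0.185, 0.983, 0.0], [-0.0, 0.0, -1.0]]
ft_force: [-0.3, 0.4, -0.5]
width: 0.0499
grip_force: 0.0
```

Run:
```python
from h import *
go([.46,-.222,.034],down(79.3))
```

```text
t 2.98 j [ -0.6  24.5  31.6 105.6 -15.5  54.2 117.2] p [ 0.4631 -0.2225  0.0585] f [-0.3  0.4 -0.5] w 0.0499
 shift in tool axes now [ 0.0031 -0.0001  0.0245]
 turn [0.0001 0.0002 0.0004]  shift after turn [ 0.0031 -0.0001  0.0245]
```

>>> step_arm(deltas=[0.003,0,0.012,0,0,0,0,0,0.0125,0,0,0,0,0,0,0,0,0])

```text
time: 3.35
tool_pos: [0.4588, -0.2215, 0.0325]
tcp_rot: [[-0.983, 0.186, -0.003], [0.186, 0.983, 0.001], [0.003, 0.001, -1.0]]
ft_force: [-0.1, -0.3, -0.9]
width: 0.0499
grip_force: 0.0
```

>>> step_arm(deltas=[0,0,0,0,0,0,0,0,0,0,0,0,0,0,0,0,0,0,0,0,0,0,0,0], fingers=0.015)

```text
time: 3.85
tool_pos: [0.4601, -0.2221, 0.0339]
tcp_rot: [[-0.983, 0.186, 0.0], [0.186, 0.983, -0.0], [-0.0, -0.0, -1.0]]
ft_force: [-0.2, -0.1, -0.0]
width: 0.0149
grip_force: 0.0
```

Run:
```python
from h import *
t=[]
for n,u,v in(("top",331,219),("scene",172,255)):
    b,d=imaging.capture(n);t.append(cv2.resize(b[v-50:v+50,u-50:u+50],(400,400),interpolation=cv2.INTER_CUBIC))
cv2.imwrite("pics/g1.png",np.hstack(t))
```

```text
(no output)
```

View pics/g1.png

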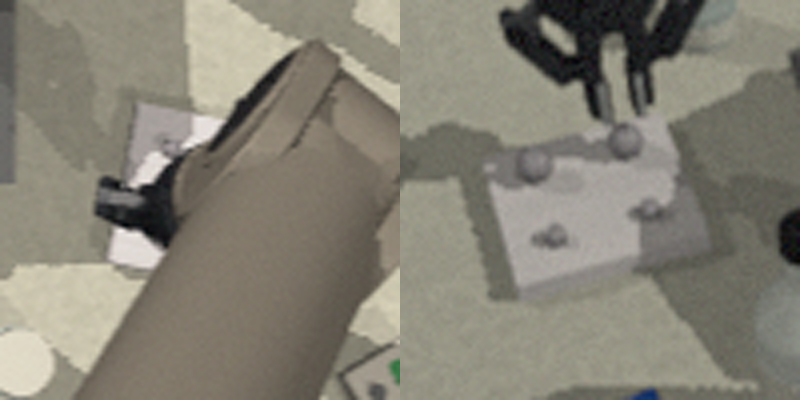

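The scene crop shows the ball still in its hole at (625,140). The fingertips, at about (600,115) and (640,108), stand behind or above it, so I'll measure where they are.

Run:
```python
from h import *
np.set_printoptions(precision=4,suppress=True)
b,d=imaging.capture("scene");P=world("scene",d)
g=b.max(2)
for v in range(221,238,2):
    print(v,[tuple(np.round(P[v,u]*1000).astype(int)) for u in (170,171,172,173,176,180,181,182)])
# lowest finger points
k=(abs(P[...,0]-.46)<.03)&(abs(P[...,1]+.222)<.04)&(P[...,2]>.016)&(d>0)
for lo in np.arange(.016,.08,.006):
    q=P[k&(P[...,2]>lo)&(P[...,2]<lo+.006)];print(lo,len(q),q.mean(0),q.min(0),q.max(0)) if len(q) else 0
```

```text
221 [(np.int64(469), np.int64(-238), np.int64(103)), (np.int64(469), np.int64(-236), np.int64(101)), (np.int64(468), np.int64(-233), np.int64(100)), (np.int64(359), np.int64(-194), np.int64(0)), (np.int64(363), np.int64(-186), np.int64(0)), (np.int64(468), np.int64(-212), np.int64(90)), (np.int64(473), np.int64(-212), np.int64(93)), (np.int64(475), np.int64(-210), np.int64(93))]
223 [(np.int64(465), np.int64(-238), np.int64(93)), (np.int64(469), np.int64(-236), np.int64(95)), (np.int64(470), np.int64(-234), np.int64(95)), (np.int64(461), np.int64(-229), np.int64(85)), (np.int64(375), np.int64(-192), np.int64(4)), (np.int64(1295), np.int64(-508), np.int64(841)), (np.int64(473), np.int64(-212), np.int64(87)), (np.int64(473), np.int64(-210), np.int64(85))]
225 [(np.int64(468), np.int64(-240), np.int64(90)), (np.int64(467), np.int64(-237), np.int64(87)), (np.int64(470), np.int64(-235), np.int64(89)), (np.int64(468), np.int64(-232), np.int64(85)), (np.int64(381), np.int64(-194), np.int64(2)), (np.int64(470), np.int64(-214), np.int64(78)), (np.int64(475), np.int64(-214), np.int64(82)), (np
[... 2704 characters left out ...]
999999999999994 1 [ 0.4644 -0.2223  0.04  ] [ 0.4644 -0.2223  0.04  ] [ 0.4644 -0.2223  0.04  ]
0.04599999999999999 6 [ 0.4681 -0.2193  0.0508] [ 0.464  -0.2334  0.0496] [ 0.4711 -0.2102  0.0517]
0.05199999999999999 18 [ 0.4658 -0.2226  0.0558] [ 0.4508 -0.2409  0.0523] [ 0.4723 -0.2033  0.0578]
0.05799999999999999 20 [ 0.4675 -0.2228  0.0616] [ 0.455  -0.2419  0.0582] [ 0.4746 -0.2022  0.0639]
0.06399999999999999 24 [ 0.4666 -0.2205  0.0669] [ 0.4502 -0.2423  0.064 ] [ 0.4741 -0.201   0.0697]
0.06999999999999998 20 [ 0.4646 -0.2254  0.073 ] [ 0.4486 -0.2414  0.0704] [ 0.4732 -0.2025  0.0754]
0.07599999999999998 22 [ 0.4677 -0.2243  0.0788] [ 0.4573 -0.2426  0.076 ] [ 0.475  -0.2032  0.0818]
```

The depth readings put the fingertips at z≈0.050, although the TCP reads 0.034. So the tips are about 33 mm higher than the interface text implies. I'll open, go down in guarded steps and close again.

>>> step_arm(deltas=[0,0,0,0,0,0,0,0,0,0,0,0,0,0,0,0,0,0,0,0,0.01,0,0,0,0,0,0.01,0,0,0,0,0,0,0,0,0], fingers=0.05)

```text
time: 4.75
tool_pos: [0.4587, -0.2215, 0.0123]
tcp_rot: [[-0.983, 0.186, -0.003], [0.186, 0.983, 0.001], [0.003, 0.001, -1.0]]
ft_force: [-0.6, 0.6, 0.1]
width: 0.05
grip_force: 0.0
```

Run:
```python
from h import *
np.set_printoptions(precision=4,suppress=True)
go([.46,-.222,.004])
b,d=imaging.capture("scene");P=world("scene",d)
k=(abs(P[...,0]-.46)<.03)&(abs(P[...,1]+.222)<.05)&(abs(P[...,1]+.222)>.015)&(P[...,2]>.016)&(d>0)
for lo in np.arange(.018,.06,.004):
    q=P[k&(P[...,2]>lo)&(P[...,2]<lo+.004)];print(round(lo,3),len(q),q.mean(0),q.min(0),q.max(0)) if len(q) else 0
cv2.imwrite("pics/g2.png",cv2.resize(b[205:275,130:230],(800,560),interpolation=cv2.INTER_CUBIC))
```

```text
t 4.75 j [  0.9  28.   29.9 108.3 -18.2  48.5 119.4] p [ 0.4587 -0.2215  0.0123] f [-0.6  0.6  0.1] w 0.05
 shift in tool axes now [-0.0014 -0.0003  0.0083]
0.018 4 [ 0.4603 -0.2434  0.0188] [ 0.4375 -0.2662  0.018 ] [ 0.4749 -0.1939  0.0194]
0.022 1 [ 0.4543 -0.2701  0.0252] [ 0.4543 -0.2701  0.0252] [ 0.4543 -0.2701  0.0252]
0.026 1 [ 0.4516 -0.2714  0.0273] [ 0.4516 -0.2714  0.0273] [ 0.4516 -0.2714  0.0273]
0.03 7 [ 0.4641 -0.222   0.0322] [ 0.4519 -0.271   0.0305] [ 0.4742 -0.1936  0.0337]
0.034 9 [ 0.4636 -0.2237  0.0363] [ 0.4555 -0.2528  0.0345] [ 0.4742 -0.1859  0.0379]
0.038 13 [ 0.4664 -0.221   0.04  ] [ 0.4576 -0.2585  0.0384] [ 0.4757 -0.1874  0.0414]
0.042 14 [ 0.4678 -0.2214  0.0446] [ 0.459  -0.2587  0.042 ] [ 0.4754 -0.1856  0.046 ]
0.046 15 [ 0.463  -0.2249  0.0477] [ 0.4531 -0.2582  0.0462] [ 0.4747 -0.1841  0.0499]
0.05 12 [ 0.4647 -0.2276  0.0522] [ 0.456  -0.2586  0.0507] [ 0.4753 -0.1866  0.0537]
0.054 19 [ 0.4651 -0.2181  0.0564] [ 0.4486 -0.258   0.055 ] [ 0.4755 -0.1846  0.0579]
0.058 12 [ 0.4658 -0.2215  0.06  ] [ 0.4555 -0.2575  0.0582] [ 0.4758 -0.1839  0.062 ]
```

View pics/g2.png

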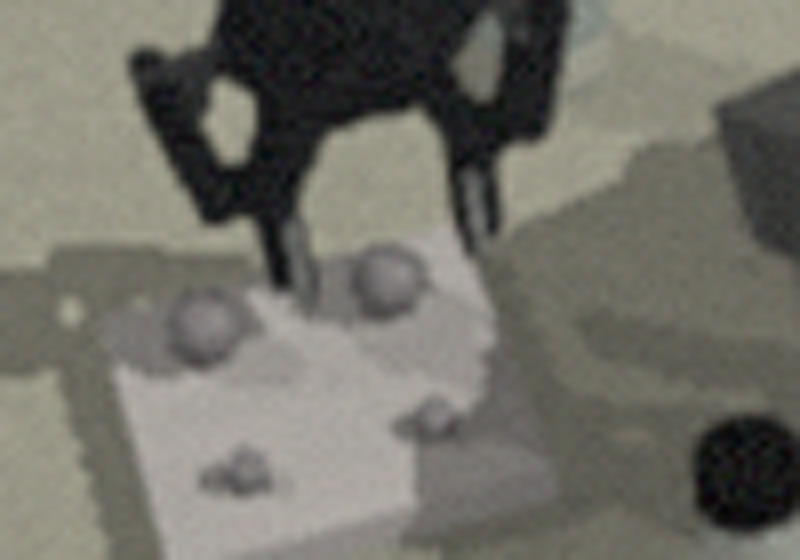

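The fingers now straddle the ball at (390,282), with the tips at z≈0.031. I'll go down 10 mm more and grip.

>>> step_arm(deltas=[0,0,0.005,0,0,0,0,0,0.005,0,0,0,0,0,0,0,0,0,0,0,0,0,0,0])

```text
time: 5.3
tool_pos: [0.46, -0.2221, 0.0037]
tcp_rot: [[-0.983, 0.186, 0.0], [0.186, 0.983, -0.0], [-0.0, -0.0, -1.0]]
ft_force: [-0.0, 0.4, 0.4]
width: 0.0499
grip_force: 0.0
```

>>> step_arm(deltas=[0,0,0,0,0,0,0,0,0,0,0,0,0,0,0,0,0,0,0,0,0,0,0,0], fingers=0.015)

```text
time: 5.8
tool_pos: [0.4602, -0.2229, 0.0041]
tcp_rot: [[-0.983, 0.186, 0.001], [0.186, 0.983, -0.001], [-0.001, -0.001, -1.0]]
ft_force: [-0.3, -2.1, 2.9]
width: 0.0216
grip_force: 29.3
```

>>> step_arm(deltas=[0,0,0,0,0,0,0,0,0,0,0,0,0,0,0.003,0,0,0,0,0,0,0,0,0], fingers=0.045)

```text
time: 6.3
tool_pos: [0.4596, -0.2217, 0.0002]
tcp_rot: [[-0.983, 0.185, -0.001], [0.185, 0.983, 0.001], [0.001, 0.0, -1.0]]
ft_force: [-0.1, 0.4, -0.1]
width: 0.0448
grip_force: 0.0
```

>>> step_arm(deltas=[0,0,0,0,0,0,0,0,0,0,0,0,0,0,0,0,0,0,0,0,0,0,0,0], fingers=0.015)

```text
time: 6.8
tool_pos: [0.4604, -0.2229, 0.0012]
tcp_rot: [[-0.983, 0.186, 0.001], [0.186, 0.983, -0.001], [-0.001, -0.001, -1.0]]
ft_force: [-0.8, -1.5, 4.0]
width: 0.0218
grip_force: 30.5
```

>>> step_arm(deltas=[0,0,-0.01,0,0,0,0,0,-0.02,0,0,0,0,0,-0.04,0,0,0,0,0,-0.05,0,0,0,0,0,-0.05,0,0,0,0,0,-0.05,0,0,0,0,0,0,0,0,0])

```text
time: 7.68
tool_pos: [0.4623, -0.2231, 0.225]
tcp_rot: [[-0.983, 0.185, 0.008], [0.185, 0.983, -0.002], [-0.009, -0.001, -1.0]]
ft_force: [-0.5, -0.8, -0.8]
width: 0.0221
grip_force: 29.5
```

Run:
```python
from h import *
np.set_printoptions(precision=4,suppress=True)
R=down(79.3)
go([.660,-.0596,.20],R)
b,d=imaging.capture("scene");P=world("scene",d)
p=r.observe()["tool_pos"]
k=(abs(P[...,0]-p[0])<.03)&(abs(P[...,1]-p[1])<.05)&(P[...,2]>.12)&(d>0)
for lo in np.arange(.18,.3,.006):
    q=P[k&(P[...,2]>lo)&(P[...,2]<lo+.006)];print(round(lo,3),len(q),q.mean(0),q.min(0),q.max(0)) if len(q) else 0
```

```text
t 7.67 j [ -4.4  14.2  35.2  93.1  -8.6  74.9 111.4] p [ 0.4623 -0.2231  0.225 ] f [-0.5 -0.8 -0.8] w 0.0221
 shift in tool axes now [-0.1638  0.1973  0.0263]
 turn [-0.0007  0.0087  0.0005]  shift after turn [-0.164   0.1973  0.025 ]
0.234 1 [ 0.467  -0.211   0.2392] [ 0.467  -0.211   0.2392] [ 0.467  -0.211   0.2392]
0.24 26 [ 0.4697 -0.2257  0.2431] [ 0.4614 -0.2403  0.2403] [ 0.4762 -0.2065  0.246 ]
0.246 48 [ 0.4706 -0.2225  0.2494] [ 0.4523 -0.2465  0.2461] [ 0.4765 -0.1981  0.252 ]
0.252 65 [ 0.4683 -0.2245  0.2553] [ 0.4528 -0.2463  0.2521] [ 0.4766 -0.1985  0.258 ]
0.258 43 [ 0.4668 -0.2237  0.2604] [ 0.4556 -0.2464  0.2581] [ 0.4757 -0.2001  0.264 ]
0.264 29 [ 0.4693 -0.2204  0.2667] [ 0.452  -0.2467  0.2646] [ 0.4754 -0.1999  0.2698]
0.27 36 [ 0.4685 -0.2226  0.2731] [ 0.4576 -0.2463  0.27  ] [ 0.4762 -0.1983  0.2758]
0.276 25 [ 0.4685 -0.2246  0.2789] [ 0.4583 -0.2508  0.2762] [ 0.4792 -0.1953  0.2814]
0.282 51 [ 0.4708 -0.2222  0.2852] [ 0.4539 -0.2629  0.282 ] [ 0.4811 -0.1834  0.2878]
0.288 90 [ 0.4696 -0.2202  0.2915] [ 0.4497 -0.2666  0.2881] [ 0.483  -0.1799  0.294 ]
0.294 87 [ 0.4678 -0.2214  0.2968] [ 0.4441 -0.2686  0.294 ] [ 0.4837 -0.1782  0.2999]
```

>>> step_arm(deltas=[-0.0333,0.0394,0,0,0,0,-0.0333,0.0394,0,0,0,0,-0.0333,0.0394,0,0,0,0,-0.0333,0.0394,0,0,0,0,-0.0333,0.0394,0,0,0,0,0,0,0.01,0,0,0,0,0,0.01,0,0,0,0,0,0,0,0,0,0,0,0,0,0,0])

```text
time: 8.85
tool_pos: [0.6594, -0.0607, 0.2011]
tcp_rot: [[-0.982, 0.188, 0.0], [0.188, 0.982, -0.0], [-0.0, -0.0, -1.0]]
ft_force: [0.1, -0.5, -0.3]
width: 0.0219
grip_force: 29.5
```

Run:
```python
from h import *
np.set_printoptions(precision=4,suppress=True)
go([.660,-.0596,.158],down(79.3))
b,d=imaging.capture("scene");P=world("scene",d)
p=r.observe()["tool_pos"]
k=(abs(P[...,0]-p[0])<.03)&(abs(P[...,1]-p[1])<.05)&(P[...,2]>.16)&(d>0)
for lo in np.arange(.16,.25,.005):
    q=P[k&(P[...,2]>lo)&(P[...,2]<lo+.005)];print(round(lo,3),len(q),q.mean(0),q.min(0),q.max(0)) if len(q) else 0
cv2.imwrite("pics/c1.png",cv2.resize(b[165:245,225:345],(780,520),interpolation=cv2.INTER_CUBIC))
```

```text
t 8.85 j [-13.1  33.8  29.4  68.9 -16.1  81.2  93.7] p [ 0.6594 -0.0607  0.2011] f [ 0.1 -0.5 -0.3] w 0.0219
 shift in tool axes now [-0.0004  0.0012  0.0431]
 turn [-0.0001  0.0001 -0.0022]  shift after turn [-0.0004  0.0012  0.0431]
0.16 105 [ 0.6588 -0.0435  0.1629] [ 0.6342 -0.0836  0.1601] [ 0.6847 -0.0105  0.165 ]
0.165 103 [ 0.6591 -0.0511  0.1675] [ 0.6368 -0.0824  0.1651] [ 0.6848 -0.0111  0.17  ]
0.17 64 [ 0.6615 -0.0602  0.1709] [ 0.6379 -0.0829  0.17  ] [ 0.6841 -0.0369  0.1745]
0.21 1 [ 0.6656 -0.0632  0.2149] [ 0.6656 -0.0632  0.2149] [ 0.6656 -0.0632  0.2149]
0.215 17 [ 0.6672 -0.063   0.2182] [ 0.6599 -0.0786  0.2155] [ 0.6724 -0.0439  0.2199]
0.22 29 [ 0.6684 -0.063   0.2229] [ 0.6621 -0.0825  0.22  ] [ 0.6745 -0.0397  0.2248]
0.225 47 [ 0.6666 -0.0626  0.228 ] [ 0.6503 -0.0836  0.2252] [ 0.6741 -0.0363  0.23  ]
0.23 63 [ 0.6644 -0.0613  0.2325] [ 0.6511 -0.0844  0.23  ] [ 0.6736 -0.0356  0.235 ]
0.235 38 [ 0.6636 -0.0617  0.237 ] [ 0.6505 -0.084   0.2351] [ 0.6736 -0.0369  0.24  ]
0.24 33 [ 0.6641 -0.0645  0.2425] [ 0.6524 -0.085   0.2402] [ 0.6725 -0.0387  0.245 ]
0.245 34 [ 0.6645 -0.0593  0.2473] [ 0.6512 -0.0832  0.245 ] [ 0.6731 -0.0365  0.2499]
```

View pics/c1.png

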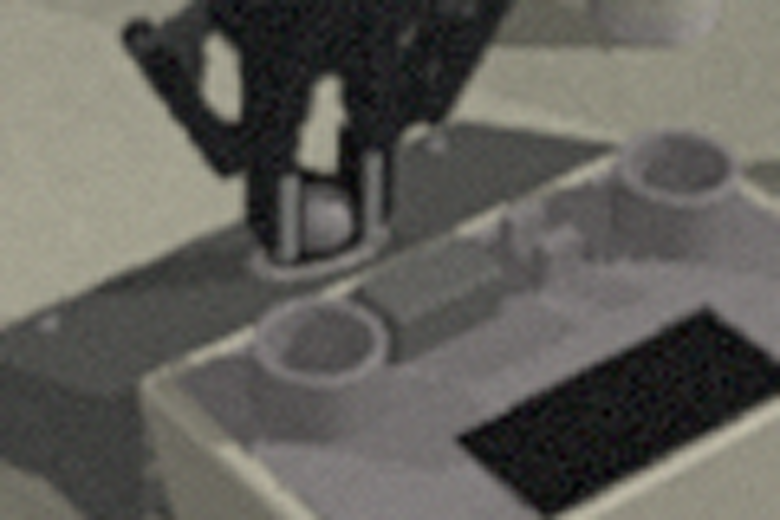

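The ball is held between the pads above the right cup, whose mouth is at (320,340). The tips are about 45 mm above the rim, so I'll lower and release.

>>> step_arm(deltas=[0,0.001,0.014,0,0,0,0,0,0.014,0,0,0,0,0,0.013,0,0,0,0,0,0,0,0,0,0,0,0,0,0,0])

```text
time: 9.52
tool_pos: [0.6602, -0.0584, 0.1595]
tcp_rot: [[-0.983, 0.186, -0.0], [0.186, 0.983, -0.0], [0.0, -0.0, -1.0]]
ft_force: [1.2, 0.5, -0.6]
width: 0.0217
grip_force: 29.6
```

>>> step_arm(deltas=[0,0,0,0,0,0,0,0,0,0,0,0,0,0,0,0,0,0,0,0,-0.02,0,0,0,0,0,-0.03,0,0,0,0,0,-0.03,0,0,0], fingers=0.045)

```text
time: 10.28
tool_pos: [0.6602, -0.0584, 0.2405]
tcp_rot: [[-0.983, 0.186, -0.0], [0.186, 0.983, 0.0], [0.0, -0.0, -1.0]]
ft_force: [-0.2, -0.3, -0.8]
width: 0.0447
grip_force: 0.0
```

Run:
```python
from h import *
np.set_printoptions(precision=4,suppress=True)
go([.4492,-.2813,.12],down(79.3))
b,d=imaging.capture("scene");P=world("scene",d)
k=(abs(P[...,0]-.66)<.014)&(abs(P[...,1]+.06)<.014)&(P[...,2]<.172)&(d>0)
q=P[k];print(len(q),np.percentile(q[:,2],[0,10,50,90,100]),q.mean(0))
np.save("c1.npy",b[165:245,225:345])
```

```text
t 10.28 j [-12.8  33.1  29.7  64.4 -15.8  86.2  93.1] p [ 0.6602 -0.0584  0.2405] f [-0.2 -0.3 -0.8] w 0.0447
 shift in tool axes now [ 0.1659 -0.2582  0.1206]
 turn [-0.     -0.0002  0.    ]  shift after turn [ 0.1659 -0.2582  0.1205]
55 [0.1594 0.162  0.1658 0.1687 0.1714] [ 0.6624 -0.0591  0.1655]
```

The right cup now has something with its top at z≈0.168, which is where a seated large ball should be. On to the second ball.

>>> step_arm(deltas=[0.0277,-0.043,0,0,0,0,0.0277,-0.043,0,0,0,0,0.0277,-0.043,0,0,0,0,0.0277,-0.043,0,0,0,0,0.0276,-0.0431,0.02,0,0,0,0.0275,-0.0431,0.03,0,0,0,0,0,0.05,0,0,0,0,0,0.05,0,0,0,0,0,0.04,0,0,0,0,0,0,0,0,0], fingers=0.045)

```text
time: 11.58
tool_pos: [0.4466, -0.2795, 0.0469]
tcp_rot: [[-0.983, 0.186, -0.007], [0.186, 0.983, 0.004], [0.007, 0.002, -1.0]]
ft_force: [-0.6, 0.6, 1.6]
width: 0.0453
grip_force: 0.0
```

>>> step_arm(deltas=[0,0,0,0,0,0])

```text
time: 11.7
tool_pos: [0.4505, -0.2823, 0.0512]
tcp_rot: [[-0.983, 0.186, 0.002], [0.186, 0.983, -0.002], [-0.003, -0.001, -1.0]]
ft_force: [0.5, -0.7, 0.2]
width: 0.0449
grip_force: 0.0
```

Run:
```python
from h import *
go([.4492,-.2813,.001],down(79.3))
```

```text
t 11.7 j [  5.9  27.   32.4 103.4 -17.4  54.4 124.9] p [ 0.4505 -0.2823  0.0512] f [ 0.5 -0.7  0.2] w 0.0449
 shift in tool axes now [0.0016 0.0008 0.0502]
 turn [-0.0011  0.0026 -0.    ]  shift after turn [0.0014 0.0008 0.0502]
```

>>> step_arm(deltas=[0,0,0.02,0,0,0,0,0,0.015,0,0,0,0,0,0.01,0,0,0,0,0,0.0045,0,0,0,0,0,0,0,0,0,0,0,0,0,0,0])

```text
time: 12.45
tool_pos: [0.4498, -0.2817, 0.0006]
tcp_rot: [[-0.983, 0.186, 0.001], [0.186, 0.983, -0.0], [-0.001, -0.0, -1.0]]
ft_force: [-0.8, -1.1, 0.1]
width: 0.0449
grip_force: 0.0
```

>>> step_arm(deltas=[0,0,0,0,0,0,0,0,0,0,0,0,0,0,0,0,0,0,0,0,0,0,0,0], fingers=0.015)

```text
time: 12.95
tool_pos: [0.4501, -0.2821, 0.0012]
tcp_rot: [[-0.983, 0.186, 0.002], [0.186, 0.983, -0.001], [-0.002, -0.001, -1.0]]
ft_force: [0.2, -0.1, 6.0]
width: 0.0219
grip_force: 31.3
```

>>> step_arm(deltas=[0,0,-0.01,0,0,0,0,0,-0.02,0,0,0,0,0,-0.04,0,0,0,0,0,-0.05,0,0,0,0,0,-0.05,0,0,0,0,0,-0.05,0,0,0,0,0,0,0,0,0,0,0,0,0,0,0])

```text
time: 13.95
tool_pos: [0.4488, -0.2808, 0.2197]
tcp_rot: [[-0.983, 0.185, -0.001], [0.185, 0.983, 0.001], [0.001, 0.001, -1.0]]
ft_force: [-0.2, 0.8, -1.0]
width: 0.0219
grip_force: 29.4
```

Run:
```python
from h import *
go([.6515,.1098,.20],down(79.3))
```

```text
t 13.95 j [  2.2  17.2  36.2  90.6 -10.4  75.6 119.1] p [ 0.4488 -0.2808  0.2197] f [-0.2  0.8 -1. ] w 0.0219
 shift in tool axes now [-0.1267  0.4214  0.0199]
 turn [ 0.0008 -0.001   0.0002]  shift after turn [-0.1266  0.4214  0.0197]
```

>>> step_arm(deltas=[-0.0158,0.0527,0,0,0,0,-0.0158,0.0527,0,0,0,0,-0.0158,0.0527,0,0,0,0,-0.0158,0.0527,0,0,0,0,-0.0158,0.0527,0,0,0,0,-0.0158,0.0527,0,0,0,0,-0.0158,0.0527,0,0,0,0,-0.0158,0.0525,0,0,0,0,0,0,0.02,0,0,0,0,0,0,0,0,0])

```text
time: 15.2
tool_pos: [0.6491, 0.1095, 0.1956]
tcp_rot: [[-0.983, 0.185, -0.009], [0.185, 0.983, -0.002], [0.009, -0.004, -1.0]]
ft_force: [-0.1, -1.7, -0.3]
width: 0.0218
grip_force: 29.5
```

>>> step_arm(deltas=[0,0,0,0,0,0])

```text
time: 15.32
tool_pos: [0.6512, 0.1076, 0.1996]
tcp_rot: [[-0.982, 0.188, -0.002], [0.188, 0.982, -0.001], [0.001, -0.001, -1.0]]
ft_force: [0.7, -0.1, -0.8]
width: 0.022
grip_force: 29.5
```

Run:
```python
from h import *
go([.6515,.1098,.1595],down(79.3))
```

```text
t 15.32 j [-26.1  33.2  26.2  69.3 -14.1  80.7  77.8] p [0.6512 0.1076 0.1996] f [ 0.7 -0.1 -0.8] w 0.022
 shift in tool axes now [0.0001 0.0022 0.0401]
 turn [-0.0014 -0.0015 -0.0022]  shift after turn [0.0001 0.0022 0.0401]
```

>>> step_arm(deltas=[0,0.001,0.014,0,0,0,0,0,0.014,0,0,0,0,0,0.012,0,0,0,0,0,0,0,0,0,0,0,0,0,0,0])

```text
time: 15.95
tool_pos: [0.6521, 0.1103, 0.1604]
tcp_rot: [[-0.983, 0.186, 0.0], [0.186, 0.983, 0.0], [-0.0, 0.0, -1.0]]
ft_force: [-0.2, -0.3, -0.3]
width: 0.0218
grip_force: 29.5
```

>>> step_arm(deltas=[0,0,0,0,0,0,0,0,0,0,0,0,0,0,0,0,0,0,0,0,-0.02,0,0,0,0,0,-0.03,0,0,0,0,0,-0.04,0,0,0,0,0,0,0,0,0], fingers=0.045)

```text
time: 16.82
tool_pos: [0.6543, 0.1101, 0.2549]
tcp_rot: [[-0.983, 0.185, 0.009], [0.185, 0.983, 0.001], [-0.008, 0.003, -1.0]]
ft_force: [0.1, 0.7, 0.1]
width: 0.0449
grip_force: 0.0
```

```bash
cat >> h.py <<'E'
th=np.radians(3.0);Rz=np.array([[np.cos(th),-np.sin(th),0],[np.sin(th),np.cos(th),0],[0,0,1]])
mid=np.array([.6557,.0251,.0]);t=np.radians(25)
nrm=Rz@np.array([-np.sin(t),0,np.cos(t)])
grip=mid+Rz@np.array([-.1245,-.0003,.128])   # top of grip bar
def kr(a): # tool down the knob axis, y at angle a (deg, clockwise from outside) from mill y
    y=Rz@np.array([0,1.,0]);z=-nrm;R=np.stack([np.cross(y,z),y,z],1);return R@Ro.from_rotvec([0,0,np.radians(a)]).as_matrix()
E
python3 - <<'E'
from h import *
np.set_printoptions(precision=4,suppress=True)
b,d=imaging.capture("scene");P=world("scene",d)
for c in((.6515,.1098),(.660,-.0596)):
    k=(abs(P[...,0]-c[0])<.014)&(abs(P[...,1]-c[1])<.014)&(P[...,2]<.172)&(d>0)
    q=P[k];print(len(q),np.percentile(q[:,2],[0,10,50,90,100]),q.mean(0))
print(grip)
go(grip+nrm*.10,kr(0))
E
```

```text
44 [0.159  0.1623 0.1652 0.1689 0.1706] [0.6527 0.1094 0.1654]
54 [0.1596 0.1609 0.1653 0.1683 0.1696] [ 0.6618 -0.0586  0.1648]
[0.5314 0.0183 0.128 ]
t 16.88 j [-25.8  32.3  26.6  63.4 -13.9  87.   77.2] p [0.6531 0.1101 0.2523] f [-0.3 -0.2 -0.7] w 0.0452
 shift in tool axes now [ 0.1437 -0.1229  0.0329]
 turn [-0.0513 -0.43   -0.2354]  shift after turn [ 0.167  -0.0853 -0.0408]
```

Both cups are loaded. Next is the knob: I'll tilt the tool onto its axis.

>>> step_arm(deltas=[0,0,0,-0.0128,-0.1075,-0.0589,0,0,0,-0.0128,-0.1075,-0.0589,0,0,0,-0.0128,-0.1075,-0.0589,0,0,0,-0.0129,-0.1075,-0.0587,0.0418,-0.0213,-0.0102,0,0,0,0.0418,-0.0213,-0.0102,0,0,0,0.0418,-0.0213,-0.0102,0,0,0,0.0416,-0.0214,-0.0102,0,0,0,0,0,0,0,0,0,0,0,0,0,0,0], fingers=0.04)

```text
time: 18.12
tool_pos: [0.4879, 0.0166, 0.2171]
tcp_rot: [[-0.907, -0.053, 0.418], [-0.048, 0.999, 0.022], [-0.419, 0.0, -0.908]]
ft_force: [0.4, 0.3, 0.9]
width: 0.0399
grip_force: 0.0
```

Run:
```python
from h import *
go(grip+nrm*.02,kr(0))
```

```text
t 18.12 j [-35.4  -9.1  27.6 120.1   8.6  43.5  80.9] p [0.4879 0.0166 0.2171] f [0.4 0.3 0.9] w 0.0399
 shift in tool axes now [-0.0021 -0.0006  0.0791]
 turn [ 0.0003 -0.0041  0.0003]  shift after turn [-0.0018 -0.0006  0.0791]
```

>>> step_arm(deltas=[0,0,0.025,0,0,0,0,0,0.025,0,0,0,0,0,0.025,0,0,0,0,0,0.005,0,0,0,0,0,0,0,0,0,0,0,0,0,0,0])

```text
time: 18.88
tool_pos: [0.5222, 0.0182, 0.1458]
tcp_rot: [[-0.906, -0.053, 0.42], [-0.048, 0.999, 0.022], [-0.42, -0.0, -0.907]]
ft_force: [-0.2, -0.1, 0.5]
width: 0.04
grip_force: 0.0
```

Run:
```python
from h import *
np.set_printoptions(precision=4,suppress=True)
go(grip-nrm*.034,kr(0))
M=kr(0)
for n in("scene","top"):
    b,d=imaging.capture(n);P=world(n,d)
    Q=(P-grip)@M*[1,1,-1]  # tool axes, height above bar top
    k=(d>0)&(abs(Q[...,0])<.04)&(abs(Q[...,1])<.06)
    for lo in np.arange(-.03,.07,.006):
        q=Q[k&(Q[...,2]>lo)&(Q[...,2]<lo+.006)]
        if len(q): print(n,round(lo,3),len(q),np.percentile(q[:,0],[0,50,100]),np.percentile(q[:,1],[0,10,50,90,100]))
    if n=="scene": cv2.imwrite("pics/k1.png",cv2.resize(b[155:235,225:345],(780,520),interpolation=cv2.INTER_CUBIC))
```

```text
t 18.88 j [-35.5   1.3  32.1 122.9  -0.9  31.1  90.1] p [0.5222 0.0182 0.1458] f [-0.2 -0.1  0.5] w 0.04
 shift in tool axes now [-0.001  -0.0004  0.054 ]
 turn [ 0.0001 -0.0025  0.0003]  shift after turn [-0.0008 -0.0004  0.054 ]
scene -0.03 37 [-0.0252 -0.0138  0.0059] [-0.0204 -0.0188 -0.0087  0.0113  0.0197]
scene -0.024 40 [-0.024  -0.0106  0.0182] [-0.017  -0.0133 -0.0061  0.0042  0.0187]
scene -0.018 30 [-0.0244 -0.0164  0.0239] [-0.0078 -0.0062 -0.0042  0.0029  0.0058]
scene -0.012 27 [-0.0268 -0.0121  0.0174] [-0.0064 -0.0062 -0.0049  0.0021  0.0071]
scene -0.006 33 [-0.0248 -0.0073  0.0192] [-0.0074 -0.0065 -0.0039  0.0051  0.0083]
scene -0.0 16 [-0.0204 -0.0031  0.0184] [-0.007  -0.0049 -0.0009  0.005   0.0069]
scene 0.03 2 [-0.0022  0.0017  0.0056] [-0.0235 -0.0234 -0.0229 -0.0224 -0.0222]
scene 0.036 24 [-0.0116 -0.006   0.0099] [-0.025  -0.0244  0.0209  0.024   0.0276]
scene 0.042 35 [-0.0133 -0.0062  0.0104] [-0.0332 -0.0299 -0.0192  0.0247  0.0321]
scene 0.048 38 [-0.0116 -0.0056  0.0101] [-0.0324 -0.0303  0.001   0.0293  0.0355]
scene 0.054 33 [-0.0133 -0.0072  0.011
[... 476 characters left out ...]
-0.0221 -0.0217] [-0.0044 -0.0033  0.0009  0.0051  0.0062]
top -0.006 25 [-0.0214 -0.0077  0.0088] [-0.007  -0.0039  0.0037  0.0068  0.0071]
top -0.0 39 [-0.0225 -0.0079  0.0111] [-0.0069 -0.0042 -0.0009  0.0061  0.0069]
top 0.036 4 [-0.0104 -0.0102 -0.0079] [-0.0242 -0.0235 -0.0204  0.0092  0.0214]
top 0.042 8 [-0.0104 -0.0065 -0.003 ] [-0.0315 -0.0298  0.0213  0.0244  0.0261]
top 0.048 10 [-0.0105 -0.0084 -0.0057] [-0.0313 -0.0268  0.0022  0.0314  0.0336]
top 0.054 3 [-0.0103 -0.006  -0.006 ] [-0.0288 -0.0273 -0.0214  0.0224  0.0334]
top 0.06 4 [-0.0109 -0.0103 -0.0064] [-0.0238 -0.0223 -0.0188  0.0123  0.0256]
top 0.066 5 [-0.0112 -0.0107 -0.0097] [-0.0236 -0.0226 -0.0187  0.0244  0.0254]
```

View pics/k1.png

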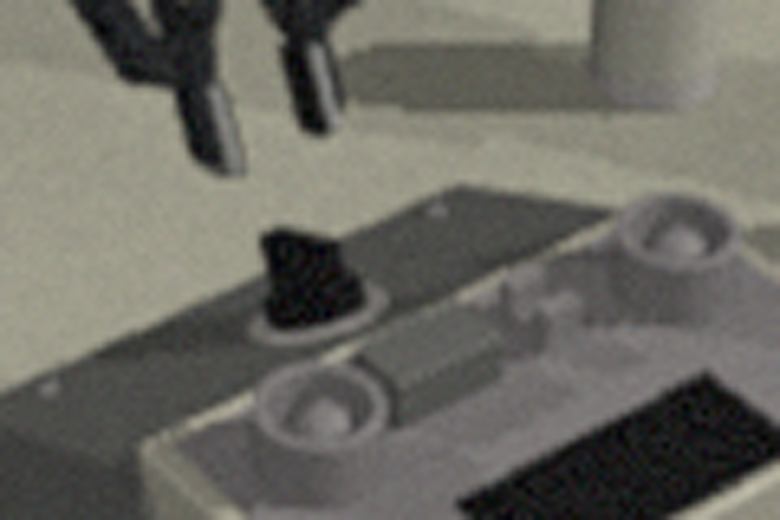

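Both cups show a ball, at (325,415) and (685,240). The open fingers stand in line with the knob bar at (310,280), with the tips 36 mm above its top. I'll move in and grip.

>>> step_arm(deltas=[-0.0018,-0.0004,0.02,0,0,0,0,0,0.02,0,0,0,0,0,0.009,0,0,0,0,0,0.005,0,0,0,0,0,0,0,0,0,0,0,0,0,0,0])

```text
time: 19.73
tool_pos: [0.5459, 0.0189, 0.0971]
tcp_rot: [[-0.906, -0.052, 0.419], [-0.047, 0.999, 0.022], [-0.42, 0.0, -0.908]]
ft_force: [0.1, 0.5, 0.3]
width: 0.0401
grip_force: 0.0
```

>>> step_arm(deltas=[0,0,0,0,0,0,0,0,0,0,0,0,0,0,0,0,0,0,0,0,0,0,0,0], fingers=0.005, newtons=70)

```text
time: 20.23
tool_pos: [0.5457, 0.0189, 0.097]
tcp_rot: [[-0.907, -0.052, 0.419], [-0.047, 0.999, 0.022], [-0.419, 0.0, -0.908]]
ft_force: [-3.9, -0.3, 5.3]
width: 0.0128
grip_force: 69.1
```

Run:
```python
from h import *
go(grip-nrm*.034,kr(0));s=r.observe();print(s["moment"],s["ft_force"],s["grip_force"])
```

```text
t 20.23 j [-31.8   9.5  30.8 123.4 -12.6  24.1 101. ] p [0.5457 0.0189 0.097 ] f [-3.9 -0.3  5.3] w 0.0128
 shift in tool axes now [-0.0001  0.0001 -0.0002]
 turn [ 0.0003 -0.0037 -0.0001]  shift after turn [-0.0001  0.0001 -0.0002]
[-0.02902728  0.70227705  0.00656093] [-3.94570859 -0.34716353  5.30179419] 69.14113640785217
```

>>> step_arm(deltas=[0,0,-0.001,0,0,0.1,0,0,0,0,0,0.12,0,0,0,0,0,0.12,0,0,0,0,0,0.12,0,0,0,0,0,0.12,0,0,0,0,0,0.12,0,0,0,0,0,0])

```text
time: 21.1
tool_pos: [0.5457, 0.0192, 0.0973]
tcp_rot: [[-0.728, 0.543, 0.419], [0.605, 0.796, 0.021], [-0.322, 0.269, -0.908]]
ft_force: [5.3, 0.1, -5.7]
width: 0.0125
grip_force: 68.8
```

Run:
```python
from h import *
go(grip-nrm*.034,kr(0));s=r.observe();R=np.array(s["tcp_rot"]);print(np.round(R.T@s["moment"],2),np.round(R.T@s["ft_force"],1),s["grip_force"])
```

```text
t 21.1 j [-39.5  10.2  39.5 123.6 -16.9  24.4  65. ] p [0.5457 0.0192 0.0973] f [ 5.3  0.1 -5.7] w 0.0125
 shift in tool axes now [-0.0001 -0.0001  0.0001]
 turn [-0.0017 -0.003  -0.6979]  shift after turn [ 0.     -0.0002  0.0001]
[-0.15  0.05  0.08] [-2.   1.4  7.4] 68.8134777545929
```

>>> step_arm(deltas=[0,0,0,0,0,0.12,0,0,0,0,0,0.12,0,0,0,0,0,0.12,0,0,0,0,0,0.12,0,0,0,0,0,0.12,0,0,0,0,0,0.1,0,0,0,0,0,0])

```text
time: 21.98
tool_pos: [0.5459, 0.0194, 0.0974]
tcp_rot: [[-0.208, 0.884, 0.42], [0.975, 0.219, 0.021], [-0.073, 0.414, -0.907]]
ft_force: [6.5, 0.8, -8.4]
width: 0.0123
grip_force: 68.5
```

Run:
```python
from h import *
go(grip-nrm*.034,kr(0));s=r.observe();R=np.array(s["tcp_rot"]);print(np.round(R.T@s["moment"],2),np.round(R.T@s["ft_force"],1),s["grip_force"])
```

```text
t 21.98 j [-47.5  11.5  48.9 123.8 -22.5  25.2  30.4] p [0.5459 0.0194 0.0974] f [ 6.5  0.8 -8.4] w 0.0123
 shift in tool axes now [-0.0003 -0.0004  0.0001]
 turn [-0.0024 -0.002  -1.397 ]  shift after turn [ 0.0003 -0.0004  0.0001]
[-0.28  0.24 -0.03] [ 0.1  2.5 10.4] 68.50720882415771
```

>>> step_arm(deltas=[0,0,0.0005,0,0,0.12,0,0,0,0,0,0.12,0,0,0,0,0,0.12,0,0,0,0,0,0.12,0,0,0,0,0,0], newtons=100)

```text
time: 22.6
tool_pos: [0.5462, 0.0194, 0.0975]
tcp_rot: [[0.222, 0.88, 0.42], [0.967, -0.254, 0.022], [0.126, 0.401, -0.907]]
ft_force: [1.8, 1.2, -0.1]
width: 0.0116
grip_force: 101.9
```

Run:
```python
from h import *
go(grip-nrm*.034,kr(0));s=r.observe();R=np.array(s["tcp_rot"]);print(np.round(R.T@s["moment"],2),np.round(R.T@s["ft_force"],1),s["grip_force"])
```

```text
t 22.6 j [-52.9  12.9  55.7 123.9 -27.6  26.1   7.8] p [0.5462 0.0194 0.0975] f [ 1.8  1.2 -0.1] w 0.0116
 shift in tool axes now [-0.0005 -0.0005  0.0001]
 turn [-0.0024 -0.002  -1.8755]  shift after turn [ 0.0006 -0.0003  0.0001]
[ 0.01  0.35 -0.3 ] [1.6 1.2 0.9] 101.87434315681458
```

Torque is building (-0.30 N m), so the knob is in the detent region. I'll keep turning.

>>> step_arm(deltas=[0,0,0,0,0,0.1,0,0,0,0,0,0.1,0,0,0,0,0,0.1,0,0,0,0,0,0,0,0,0,0,0,0])

```text
time: 23.22
tool_pos: [0.5463, 0.0193, 0.0976]
tcp_rot: [[0.473, 0.774, 0.42], [0.848, -0.53, 0.022], [0.24, 0.345, -0.907]]
ft_force: [2.1, 2.8, 1.9]
width: 0.0119
grip_force: 101.8
```

Run:
```python
from h import *
np.set_printoptions(precision=4,suppress=True)
go(grip-nrm*.034,kr(0));s=r.observe();R=np.array(s["tcp_rot"]);print(np.round(R.T@s["moment"],2),np.round(R.T@s["ft_force"],1),s["grip_force"])
```

```text
t 23.23 j [-56.3  14.1  60.1 124.  -31.3  26.9  -6. ] p [0.5463 0.0193 0.0976] f [2.1 2.8 1.9] w 0.0119
 shift in tool axes now [-0.0006 -0.0005  0.0001]
 turn [-0.0024 -0.0018 -2.1771]  shift after turn [ 0.0007 -0.0002  0.0001]
[ 0.01  0.69 -0.09] [ 3.9  0.8 -0.8] 101.8246078491211
```

Run:
```python
from h import *
b,d=imaging.capture("scene");a=np.load("scene0.npz")["b"]
c=[cv2.resize(x[185:235,265:335],(390,280),interpolation=cv2.INTER_CUBIC) for x in(a,b)]
cv2.imwrite("pics/bolt.png",np.hstack(c))
```

```text
(no output)
```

View pics/bolt.png

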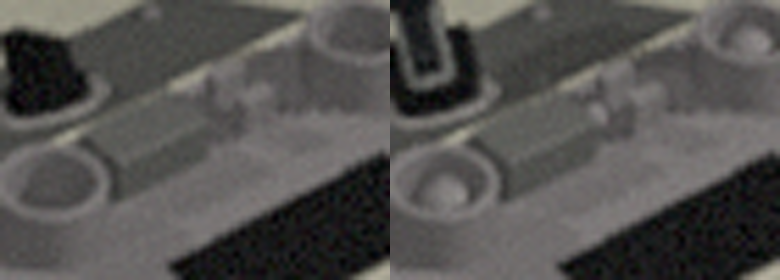

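After the turn, a bright rod is visible between guide and keeper at (600,112), so the bolt has moved. I'll turn a little further, let go, back off and check that it stays.

>>> step_arm(deltas=[0,0,0,0,0,0.08,0,0,0,0,0,0.07,0,0,0,0,0,0,0,0,0,0,0,0])

```text
time: 23.78
tool_pos: [0.5463, 0.0192, 0.0976]
tcp_rot: [[0.585, 0.694, 0.42], [0.758, -0.652, 0.022], [0.289, 0.305, -0.907]]
ft_force: [4.2, 2.5, 1.3]
width: 0.0117
grip_force: 101.8
```

Run:
```python
from h import *
s=r.observe();R=np.array(s["tcp_rot"]);print(np.round(R.T@s["moment"],2),np.round(R.T@s["ft_force"],1),np.round(s["joints"],1),Ro.from_matrix(kr(0).T@R).as_rotvec())
```

```text
[0.03 1.04 0.1 ] [4.7 1.7 0.7] [-57.9  14.8  62.3 124.  -33.3  27.4 -12.8] [2.73472755e-03 1.54825716e-03 2.32854902e+00]
```

>>> step_arm(deltas=[0,0,0,0,0,0,0,0,0,0,0,0,0,0,0,0,0,0,0,0,-0.02,0,0,0,0,0,-0.03,0,0,0,0,0,-0.04,0,0,0,0,0,-0.04,0,0,0,0,0,0,0,0,0], fingers=0.045)

```text
time: 24.78
tool_pos: [0.4959, 0.0264, 0.188]
tcp_rot: [[0.579, 0.713, 0.397], [0.762, -0.646, 0.048], [0.29, 0.275, -0.917]]
ft_force: [1.4, -0.2, -0.5]
width: 0.045
grip_force: 0.0
```

Run:
```python
from h import *
np.set_printoptions(precision=4,suppress=True)
s=r.observe();print(s["tool_pos"],s["ft_force"],s["time"])
b,d=imaging.capture("scene");a=np.load("scene0.npz")["b"];P=world("scene",d)
c=[cv2.resize(x[185:235,265:335],(390,280),interpolation=cv2.INTER_CUBIC) for x in(a,b)]
cv2.imwrite("pics/bolt2.png",np.hstack(c))
# knob bar angle about its axis
Q=(P-grip)@kr(0)*[1,1,-1];k=(d>0)&(abs(Q[...,0])<.03)&(abs(Q[...,1])<.03)&(abs(Q[...,2]+.004)<.009)
print(cv2.minAreaRect((Q[k][:,:2]*1000).astype(np.float32)))
# changed pixels on the deck by the bolt, in mill coordinates (origin mid-frame x -.030)
x=cv2.absdiff(a,b).max(2)[185:235,265:335]
D=(P[185:235,265:335]-mid)@Rz-[-.030,0,.04]
q=D[(x>25)&(abs(D[...,0]-.02)<.015)&(abs(D[...,1])<.05)&(D[...,2]>.1)];print(len(q),q[:,1].min() if len(q) else 0,q[:,1].max() if len(q) else 0,q.mean(0))
```

```text
[0.4959 0.0264 0.188 ] [ 1.3876 -0.2294 -0.5427] 24.775
((-3.2154016494750977, -1.1433029174804688), (20.881786346435547, 44.81764221191406), 43.95716857910156)
14 -0.005495986018724236 0.012146332496024636 [0.0245 0.0063 0.118 ]
```

View pics/bolt2.png

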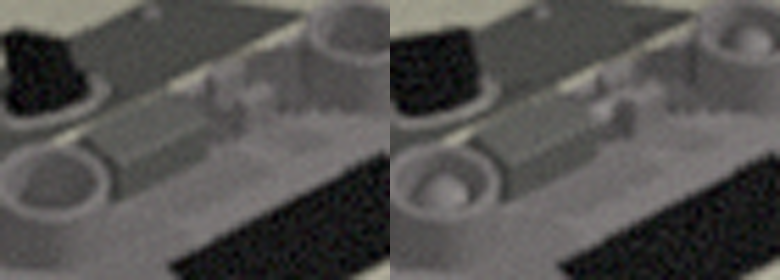

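The bar stays at about 134°, so it did not spring back, and the bolt now reaches into the keeper at (605,105). I'll move the arm aside and confirm the bolt position in the depth images from both cameras.

>>> step_arm(deltas=[0,0,-0.02,0,0,0,0.0334,-0.023,-0.0072,0,0,0,0.0334,-0.023,-0.0072,0,0,0,0.0334,-0.023,-0.0072,0,0,0,0.0334,-0.023,-0.0072,0,0,0,0.0334,-0.023,-0.0072,0,0,0,0,0,0,0,0,0,0,0,0,0,0,0])

```text
time: 25.82
tool_pos: [0.4876, 0.2236, 0.2494]
tcp_rot: [[0.584, 0.712, 0.39], [0.764, -0.645, 0.034], [0.276, 0.278, -0.92]]
ft_force: [-0.0, -0.9, 0.2]
width: 0.0452
grip_force: 0.0
```

Run:
```python
from h import *
np.set_printoptions(precision=1,suppress=True,linewidth=150)
s=r.observe();print(np.array(s["joints"]),s["time"])
t=[]
for n in("top","scene"):
    f=np.load(n+"0.npz");b,d=imaging.capture(n)
    for nm,dd in(("before",f["d"]),("after",d)):
        Q=((world(n,dd)-mid)@Rz-[-.030,0,.04])*1000
        k=(dd>0)&(abs(Q[...,0]-20)<6)&(Q[...,2]>90)
        # median height above deck in bins along y
        print(n,nm,[(y,round(float(np.median(Q[k&(abs(Q[...,1]-y)<2)][:,2]))-100) for y in range(-12,48,4) if (k&(abs(Q[...,1]-y)<2)).any()])
    o=(240,150) if n=="top" else (300,210)
    t+=[cv2.resize(x[o[1]-25:o[1]+25,o[0]-33:o[0]+33],(396,300),interpolation=cv2.INTER_CUBIC) for x in(f["b"],b)]
    # balls still there
    P=world(n,d)
    for c in((.5206,-.2339),(.508,-.2914),(.46,-.222),(.449,-.281),(.6515,.1098),(.66,-.0596)):
        k=(np.hypot(P[...,0]-c[0],P[...,1]-c[1])<.01)&(d>0)
        print(c,np.percentile(P[k][:,2]*1000,[50,95]) if k.any() else None,end=";")
    print()
cv2.imwrite("pics/end.png",np.vstack([np.hstack(t[:2]),np.hstack(t[2:])]))
```

```text
File "<stdin>", line 11
    print(n,nm,[(y,round(float(np.median(Q[k&(abs(Q[...,1]-y)<2)][:,2]))-100) for y in range(-12,48,4) if (k&(abs(Q[...,1]-y)<2)).any()])
                                                                                                                                       ^
SyntaxError: closing parenthesis ']' does not match opening parenthesis '('
```

Run:
```python
from h import *
np.set_printoptions(precision=1,suppress=True,linewidth=150)
t=[]
for n in("top","scene"):
    f=np.load(n+"0.npz");b,d=imaging.capture(n)
    for nm,dd in(("before",f["d"]),("after",d)):
        Q=((world(n,dd)-mid)@Rz-[-.030,0,.04])*1000
        k=(dd>0)&(abs(Q[...,0]-20)<6)&(Q[...,2]>90)
        o=[]
        for y in range(-12,48,4):
            m=Q[k&(abs(Q[...,1]-y)<2)][:,2]
            if len(m): o.append((y,int(np.median(m)-100)))
        print(n,nm,o)
    o=(240,150) if n=="top" else (300,210)
    t+=[cv2.resize(x[o[1]-25:o[1]+25,o[0]-33:o[0]+33],(396,300),interpolation=cv2.INTER_CUBIC) for x in(f["b"],b)]
    P=world(n,d)
    for c in((.5206,-.2339),(.508,-.2914),(.46,-.222),(.449,-.281),(.6515,.1098),(.66,-.0596)):
        k=(np.hypot(P[...,0]-c[0],P[...,1]-c[1])<.01)&(d>0)
        print(c,np.percentile(P[k][:,2]*1000,[50,95]) if k.any() else None,end=";")
    print()
cv2.imwrite("pics/end.png",np.vstack([np.hstack(t[:2]),np.hstack(t[2:])]))
```

```text
top before [(-12, 25), (-8, 25), (-4, 24), (0, 1), (4, 2), (8, 2), (12, 2), (16, 0), (20, 7), (24, 9), (28, 10), (32, 9), (36, 2), (40, 2), (44, 1)]
top after [(-12, 24), (-8, 25), (-4, 25), (0, 16), (4, 17), (8, 19), (12, 18), (16, 17), (20, 17), (24, 20), (28, 17), (32, 7), (36, 3), (40, 2), (44, 3)]
(0.5206, -0.2339) [18.8 26.5];(0.508, -0.2914) [16.9 26.5];(0.46, -0.222) [13.  16.6];(0.449, -0.281) [12.9 18.5];(0.6515, 0.1098) [166.7 170.4];(0.66, -0.0596) [166.4 169.8];
scene before [(-12, 23), (-8, 25), (-4, 25), (0, 22), (8, 1), (12, 2), (16, 2), (20, 7), (24, 15), (28, 13)]
scene after [(-12, 24), (-8, 24), (-4, 24), (0, 23), (4, 17), (8, 17), (12, 15), (16, 8), (20, 11), (24, 18), (28, 16), (32, 15), (36, 21), (44, 1)]
(0.5206, -0.2339) [18.2 25. ];(0.508, -0.2914) [18.7 24.9];(0.46, -0.222) [13.5 17.6];(0.449, -0.281) [13.6 16.3];(0.6515, 0.1098) [166.5 169.6];(0.66, -0.0596) [166.2 169.8];
```

View pics/end.png

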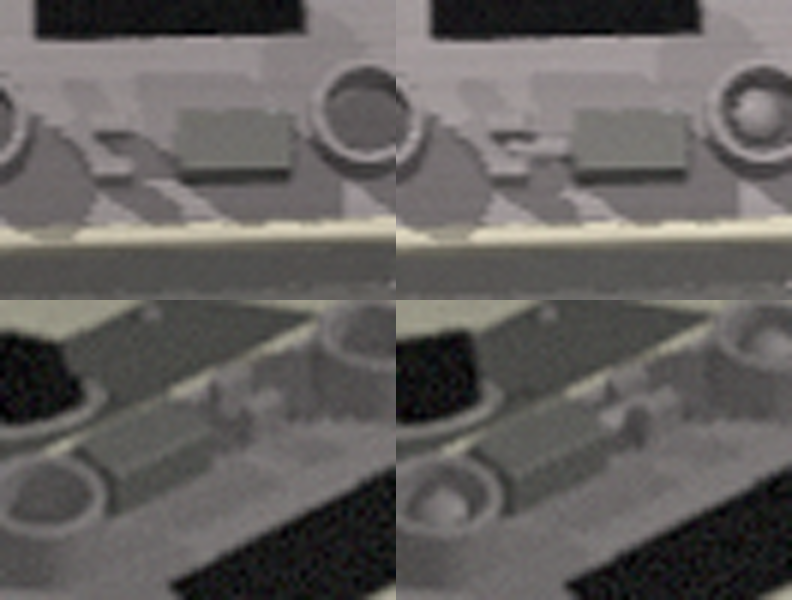

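The before and after views show the bolt thrown between the keeper cheeks. In the top view it runs from x 510 to 570, which puts its tip at y≈28 mm. A ball sits in each cup, both small balls are in their holes, and the arm is clear.

```bash
python3 -c "
from plant import workorder
print(workorder.finish_job())"
```

```text
the job is handed in; nothing more can be done
None
```

The job is handed in, with no verdict returned: my last check showed a large ball in each cup, the knob turned past its click with the bolt staying thrown (tip at about 28 mm, between the keeper cheeks), and both small balls still in the tray; I did not re-measure the bystanders, but the arm showed no sign of touching them.

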